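Load the tote and roll it into the docking bay

TASK

Set the stapler down upright inside the blue tote, lengthwise, then push the loaded tote gently along the rollers into the bay until it is fully home against the end stop. Once it is home, swing the yellow gate fully shut behind it, so that the tote cannot roll back out. Leave the masking tape, the red tape roll and the yellow-labelled ink bottle where they stand.

Things in the scene. Friction and masses are not known exactly. Their poses are not given: they have to be found in the camera images.
- conveyor: fixed roller conveyor, 435 x 122 mm. Origin on the desk under its middle; x = rolling direction to the bay (robot's left), y = side nearest the robot. Free rollers, tops 45 mm up; rails 51 mm high, 102 mm apart. Bay from x = +10 mm, cheeks 65 mm high, to rubber bumpers at x = +200 mm on a 70 mm high end plate: a tote fully home has its centre at x = +112, y = 0. Entry open. A pushed tote coasts a little
- tote: loose blue open tote on the rollers before the bay, 176 mm long (x axis, along the track to the bay), 94 wide, 36 high; floor and walls 4 mm, inside 168 x 86 mm. Origin: centre of its underside. The rear wall, to push on, is at x = -88 mm, its rim 81 mm above the desk. About 0.28 kg, empty at the start; rolls easily (under 1 N)
- stapler_mid (a point): centre of the stapler, half-way up (24.5 mm above its underside), upright on the desk: dark blue arm on top, black base; 136 mm long (y axis), 30 wide (x axis), 49 high, z up, about 0.24 kg; does not open. Grasp across its width on the arm, which is 26 mm wide and 35 to 49 mm above the underside
- gate (a joint): angle in rad of the yellow gate bar at the bay mouth: 0 = shut, straight across the track (conveyor -y from the hinge), 9 mm behind a tote that is home; 1.57 = pointing back along the near rail (conveyor -x); larger is further out, to 2.3. Closing turns it counter-clockwise seen from above. Stays where left; about 0.3 N at the knob. Bar 10 mm thick, 62 to 78 mm above the desk
- gate_hinge (a point): point on the gate's vertical hinge axis at the bar's height, 70 mm above the desk, beside the rail nearest the robot; conveyor frame x = +10 mm, y = +72 mm
- gate_knob (a point): centre of the upright round black knob at the free end of the gate bar, 105 mm from the hinge axis; 15 mm diameter, standing from the bar's top (78 mm above the desk) to 118 mm; this point is 100 mm above the desk. Pinch it from above or push it from the side
- masking_tape: roll of masking tape lying flat, 104 mm across, 25 mm high; bystander; origin at the centre of its underside
- red_tape: narrow red roll of marking tape lying flat, 80 mm across, 12 mm high; bystander; origin at the centre of its underside
- ink_bottle: standing ink bottle with yellow label and cap, 39 mm across, 90 mm high; bystander; origin at the centre of its underside

How it is judged:
On the way, in this order (a step that is already met when the one before it is completed fails the run):
1. the stapler stands upright on the floor of the tote, let go, while the tote is still well short of the bay's end (z of stapler_mid in the frame of tote between 0.02 and 0.036 m and horizontal distance between stapler_mid and tote below 0.045 m and angle between stapler_mid's own z axis and vertical below 0.2 rad and contact force between the fingers and stapler below 0.1 N and x of tote in the frame of conveyor below 0.03 m), for 0.2 s.
2. the loaded tote is fully home against the end stop (within 10 mm) while the gate is still open (x of tote in the frame of conveyor above 0.102 m and value of joint gate above 0.5 rad and z of stapler_mid in the frame of tote below 0.036 m), for 0.2 s.
At the end, for the whole second after the job is handed in: The tote rests on the rollers in the bay, its front within 10 mm of the end stop; the stapler stands upright (within 0.2 rad) on the tote's floor, its centre within 45 mm of the tote's centre; the gate is shut to within 0.1 rad; all at rest (value of joint gate below 0.1 rad and x of tote in the frame of conveyor between 0.102 and 0.116 m and z of tote in the frame of conveyor below 0.049 m and angle between tote's own z axis and vertical below 0.06 rad and angle between the x axis of tote and the x axis of conveyor, either way round below 0.08 rad and z of stapler_mid in the frame of tote between 0.02 and 0.036 m and horizontal distance between stapler_mid and tote below 0.045 m and angle between stapler_mid's own z axis and vertical below 0.2 rad and linear speed of each of tote, stapler below 0.02 m/s); the robot touches nothing.
It fails at once if the tote is flung: faster than 0.45 m/s (linear speed of tote above 0.45 m/s).
It fails at once if the stapler is dropped into the tote from more than about 30 mm (horizontal distance between stapler_mid and tote below 0.09 m and z of stapler_mid in the frame of tote above 0.06 m and contact force between stapler and anything else below 0.01 N).
It fails at once if the masking tape is moved by more than 30 mm (distance of masking_tape from where it was at the start of the episode above 0.03 m).
It fails at once if the red tape roll is moved by more than 30 mm (distance of red_tape from where it was at the start of the episode above 0.03 m).
It fails at once if the ink bottle is moved by more than 30 mm or tipped (distance of ink_bottle from where it was at the start of the episode above 0.03 m or angle between ink_bottle's own z axis and vertical above 0.5 rad).
It also fails if it takes over 69 s, if anything falls off the work surface, if the arm or the gripper's body presses on something with over 40 N, if the wrist force passes 120 N, or if a joint passes its speed limit or range.

ROBOT

A 7-joint arm with a two-finger parallel gripper is mounted at the origin on a cart in front of the work surface, level with it; the furniture and walls round the work are solid. World frame = base frame: x ahead of the robot, y to its left, z up, the work surface at z = 0. Lengths are in m, angles in rad, forces in N, time in s.
With the tool pointing down it reaches from about 0.4 to 0.85 m from the base axis. Payload 4.5 kg.
Tool frame: the origin (TCP) lies midway between the tips of the shut fingers; the grasp point (between the pads) lies 19 mm behind it; z points along the fingers, y is the direction in which the jaws open and shut (so a half turn about z gives the same grasp; the last joint's range is limited). The gripper opens to 88 mm and grips with 3 to 60 N. Pads are 18 mm wide; open, the fingers measure 123 mm over their backs; the gripper's body (75 mm by 187 mm) begins 45 mm behind the grasp point.
Start: joints at [-1.253, 0.689, -0.195, 1.565, 0.157, 0.902, -0.215], TCP at [0.175, 0.6, 0.239] pointing down, gripper open.
Joint ranges: [-3.01, 3.01], [-0.46, 2.08], [-1.47, 1.51], [0.13, 2.56], [-1, 4.14], [0.04, 2.09], [-2.66, 2.66]. Speed limits (rad/s): [2.57, 2.57, 3.14, 3.14, 3.14, 3.14, 3.14].

INTERFACE

Orientations are given as a unit quaternion [x, y, z, w].
In Python, from plant import r gives the robot as it stands. The module is installed in compiled form; this text tells all that it offers.
- The arm moves only by the shell command python3 -m jog 'ROWS' [FORCE]. ROWS is JSON, a list of rows, each an object with "translation": the shift along the tool's x, y, z in units of 40 mm (1.0 is 40 mm), a list of three; "twist": the turn about the tool's z in units of 6 degrees (1.0 is 6 degrees); "claw": the opening in per cent of the stroke, from 0 (shut) to 100 (fully open). A call has 1 to 20 rows; each row shifts and turns the commanded pose from where the row before left it, along the tool's axes as they then stand; what a row does not reach is not made up. A row lasts 1/12 s, in which the tool goes at most 41.7 mm and 7.16 degrees, less where a joint would pass 70% of its speed; a pose out of reach is approached as far as the arm can. A call is refused whole if a number of a shift passes 1 or a number of a turn 1, either way. A call with a gripper value outside its range is refused whole. The fingers move at their own pace and stop on an object; FORCE is the grip in N (left out, the last holds). Time passes only in rows, so rows that do not move let the fingers close. It gives the time, the measured TCP pose, the force and the opening at its end, in the units of the state.
- r.get_state(): the state, without advancing time (a new reading comes with each control period).
- r.snapshot(name): name is "side" or "top"; returns a dict with "img" (400x640x3 uint8, red, green, blue), "fx", "fy", "cx", "cy" (pixels), "dist_coeffs" ([k1, k2, p1, p2, k3] as OpenCV has them; the pictures are not rectified), "origin" and "rotation" of the camera in the world. Camera axes: x right, y up, looking along -z (the intrinsics and any distortion apply to the point x, -y, -z); pixel columns grow to the right and rows downward; lengths in m; the calibration is good to about 2 mm. A picture is of the moment at which its call begins. There is no depth.
- r.finish_job(): hands the job in, once; it reports no verdict.
Trained networks look in the newest picture that a camera, given by its name, has taken for a name from the list of things; names that differ only in an ending like _2 or _b are one class to them, and where a whole thing is asked for, a point or a joint stands for the part that bears it (a point fixed in the world has none). Each returns a list of dicts, best first, with "confidence" (0 to 1); they miss things now and then, are a little off and sometimes report something else, mostly with a low value. They report only what shows in the picture. A call takes as long as a camera call.
- r.spot_in(label, camera): "rect" ([left, top, right, bottom] in pixels, round what is visible of it).
- r.spot_point(label, camera): "location" ([row, column] in pixels: a listed point, or the origin of a listed thing).
The state is a dict: "clock": time; "q": joint angles; "qd": joint speeds; "joint_torque": joint torques, N m; "tool_pos": TCP position; "eef_rot": TCP orientation; "contact_force": force on the tool from outside, world axes, zero at the start; "moment": the same for the moment, N m; "opening": opening from 0.0 (shut) to 1.0 (fully open).
Only numpy, scipy, OpenCV 4.12 (cv2) and the standard library are available. Lean on these libraries where they do the work, as an engineer would, in place of code of your own. Each camera call takes 0.05 s, during which the arm holds its last target. There are 200 camera calls.

## Working session

There is one attempt and no reset: what is moved stays moved. The work goes in short steps, Python scripts to look and compute and a shell command to move; the robot and the scene stay as the last step left them, time stands still between calls to the robot, and variables do not carry over. Pictures are saved under pics/ and viewed, about 8 in all and at most 12, crops included, and the job is handed in when it is done.

```bash
mkdir -p pics
cat > h.py <<'E'
from plant import r
import numpy as np, cv2
def snap(n,f=None):
    s=r.snapshot(n)
    if f: cv2.imwrite('pics/'+f,s['img'][:,:,::-1])
    return s
def ray(s,row,col):
    K=np.array([[s['fx'],0,s['cx']],[0,s['fy'],s['cy']],[0,0,1]])
    u=cv2.undistortPoints(np.array([[[col,row]]],float),K,np.array(s['dist_coeffs'],float))[0,0]
    d=np.array(s['rotation'])@np.array([u[0],-u[1],-1.]); return np.array(s['origin']),d
def atz(s,row,col,z):
    o,d=ray(s,row,col); return o+d*(z-o[2])/d[2]
def tri(a,b):
    (o1,d1),(o2,d2)=a,b
    A=np.stack([d1,-d2],1); t=np.linalg.lstsq(A,o2-o1,rcond=None)[0]
    p,q=o1+d1*t[0],o2+d2*t[1]; return (p+q)/2,np.linalg.norm(p-q)
E
python3 - <<'E'
from h import *
np.set_printoptions(precision=4,suppress=True)
S={n:snap(n,n+'0.png') for n in('top','side')}
for n in S: print(n,np.array(S[n]['origin']),np.array(S[n]['rotation'])[:,2])
Z=dict(conveyor=0,tote=.045,stapler_mid=.0245,gate_hinge=.07,gate_knob=.1,masking_tape=0,red_tape=0,ink_bottle=0)
for k,z in Z.items():
    R={}
    for n in S:
        try: L=r.spot_point(k,n)
        except Exception as e: print(e);L=[]
        if L:
            row,col=L[0]['location'];R[n]=ray(S[n],row,col)
            print(k,n,np.round([row,col]),round(L[0]['confidence'],2),atz(S[n],row,col,z))
    if len(R)==2: print('   tri',*tri(R['top'],R['side']))
print(r.get_state())
E
```

```text
Traceback (most recent call last):
IndexError: too many indices for array: array is 1-dimensional, but 2 were indexed
```

```bash
sed -i "s/d=np.array(s\['rotation'\])@np.array(\(.*\)); return np/d=Rot.from_quat(s['rotation']).apply(\1); return np/; 1a from scipy.spatial.transform import Rotation as Rot" h.py
python3 - <<'E'
from h import *
np.set_printoptions(precision=4,suppress=True)
S={n:snap(n,n+'0.png') for n in('top','side')}
for n in S: print(n,np.array(S[n]['origin']),S[n]['rotation'],-Rot.from_quat(S[n]['rotation']).as_matrix()[:,2])
Z=dict(conveyor=0,tote=.045,stapler_mid=.0245,gate_hinge=.07,gate_knob=.1,masking_tape=0,red_tape=0,ink_bottle=0)
for k,z in Z.items():
    R={}
    for n in S:
        try: L=r.spot_point(k,n)
        except Exception as e: print(e);L=[]
        if L:
            row,col=L[0]['location'];R[n]=ray(S[n],row,col)
            print(k,n,np.round([row,col]),round(L[0]['confidence'],2),atz(S[n],row,col,z))
    if len(R)==2: print('   tri',*tri(R['top'],R['side']))
print(r.get_state())
E
```

```text
top [ 0.4033 -0.0192  1.0141] [-0.0461  0.0474  0.7099 -0.7012] [ 0.132  -0.0026 -0.9912]
side [ 0.5617 -0.6503  0.6635] [0.4058 0.0023 0.0196 0.9138] [-0.0202  0.7415 -0.6707]
conveyor top [183. 329.] 0.74 [ 0.588  -0.0302  0.    ]
conveyor side [149. 365.] 0.67 [0.6674 0.2959 0.    ]
   tri [ 0.5905 -0.0273  0.2187] 0.0831901890509632
tote top [180. 361.] 0.98 [ 0.5867 -0.1146  0.045 ]
tote side [242. 342.] 0.85 [ 0.593 -0.12   0.045]
   tri [ 0.5907 -0.1149  0.0381] 0.005452616894456479
stapler_mid top [238. 239.] 0.92 [0.4383 0.2136 0.0245]
stapler_mid side [159. 290.] 0.62 [0.4444 0.2016 0.0245]
   tri [0.4405 0.2167 0.0128] 0.003620320755719792
gate_hinge top [204. 325.] 0.83 [ 0.5205 -0.0187  0.07  ]
gate_hinge side [199. 312.] 0.95 [ 0.5207 -0.0138  0.07  ]
   tri [ 0.5205 -0.0186  0.0743] 0.0010206090671790507
gate_knob top [159. 212.] 0.61 [0.6374 0.2666 0.1   ]
masking_tape top [249. 423.] 0.64 [ 0.4034 -0.2842  0.    ]
masking_tape side [320. 241.] 0.98 [ 0.3988 -0.2887  0.    ]
   tri [ 0.4007 -0.286  -0.0036] 0.0057915386807147395
red_tape top [259. 310.] 0.73 [0.3793 0.0247 0.    ]
red_tape side [207. 261.] 0.81 [0.3866 0.0261 0.    ]
   tri [ 0.3829  0.0256 -0.0003] 0.007430515393679285
ink_bottle top [157. 212.] 0.73 [0.6674 0.3006 0.    ]
ink_bottle side [153. 366.] 0.58 [0.6693 0.2792 0.    ]
   tri [ 0.6725  0.3068 -0.0197] 5.5191129971348524e-05
{'clock': 1.0, 'q': array([-1.2532,  0.6891, -0.1946,  1.5653,  0.1573,  0.9025, -0.2151]), 'qd': array([-0.0014, -0.    ,  0.0011, -0.0008,  0.0007, -0.0004,  0.0008]), 'joint_torque': array([  0.0001, -52.7498,  -1.267 , -15.3742,  -0.0518,  -0.0005,
         0.    ]), 'tool_pos': array([0.175 , 0.6001, 0.2388]), 'eef_rot': array([ 0.1414,  0.9899,  0.0001, -0.    ]), 'contact_force': array([-0.0941,  0.2467,  0.5123]), 'moment': array([-0.0001,  0.0535, -0.0175]), 'opening': 1.0025214785821088}
```

View pics/top0.png

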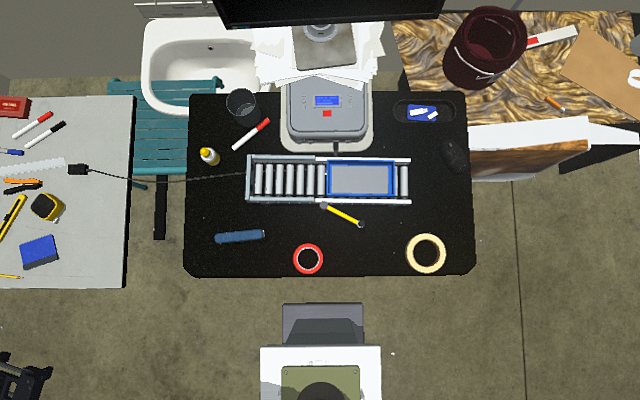

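View pics/side0.png

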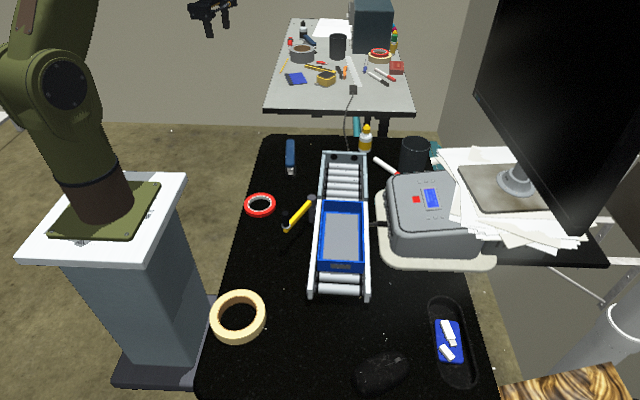

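Run:
```python
from h import *
np.set_printoptions(precision=4,suppress=True)
s=snap('top'); im=s['img']
cv2.imwrite('pics/crop1.png',cv2.resize(im[140:265,200:430],None,fx=3.4,fy=3.4,interpolation=cv2.INTER_CUBIC)[:,:,::-1])
hsv=cv2.cvtColor(im,cv2.COLOR_RGB2HSV)
def mask(lo,hi,box,z,name):
    m=cv2.inRange(hsv,np.array(lo),np.array(hi)); b=np.zeros_like(m); x0,y0,x1,y1=box; b[y0:y1,x0:x1]=m[y0:y1,x0:x1]
    n,l,st,c=cv2.connectedComponentsWithStats(b); i=1+np.argmax(st[1:,4]); pts=np.argwhere(l==i)
    w=np.array([atz(s,p[0],p[1],z)[:2] for p in pts]).astype(np.float32)
    (c,sz,a)=cv2.minAreaRect(w*1000); e=np.linalg.eigh(np.cov(w.T))[1][:,1]
    print(name,len(pts),pts.min(0),pts.max(0),'rect',np.array(c),np.array(sz),a,'pca deg',np.degrees(np.arctan2(e[1],e[0])),'mean',w.mean(0))
mask([100,80,40],[125,255,255],(205,220,275,255),.049,'stapler')
mask([105,120,60],[125,255,255],(315,145,405,210),.081,'tote')
mask([22,120,100],[35,255,255],(315,195,370,235),.078,'gate')
for n in('gate_knob','stapler_mid'):
    print(n,r.spot_point(n,'top')[:3])
snap('side')
for n in('gate_knob',):
    print(n,r.spot_point(n,'side')[:3])
```

```text
stapler 502 [229 214] [243 262] rect [443.3029 209.4628] [ 27.5381 126.4221] 5.223972797393799 pca deg 95.3307100111953 mean [0.4433 0.2088]
tote 952 [160 326] [197 394] rect [ 585.215  -109.8234] [176.0877  96.8311] 89.30052947998047 pca deg 89.57184548520398 mean [ 0.5917 -0.1101]
gate 151 [205 327] [223 357] rect [492.9177 -61.2336] [85.2352 11.4268] 62.548133850097656 pca deg 61.68436396703767 mean [ 0.4932 -0.0612]
gate_knob [{'location': [223.3, 359.1], 'confidence': 0.6}]
stapler_mid [{'location': [237.4, 239.1], 'confidence': 0.79}]
gate_knob [{'location': [217.4, 283.2], 'confidence': 0.59}]
```

View pics/crop1.png

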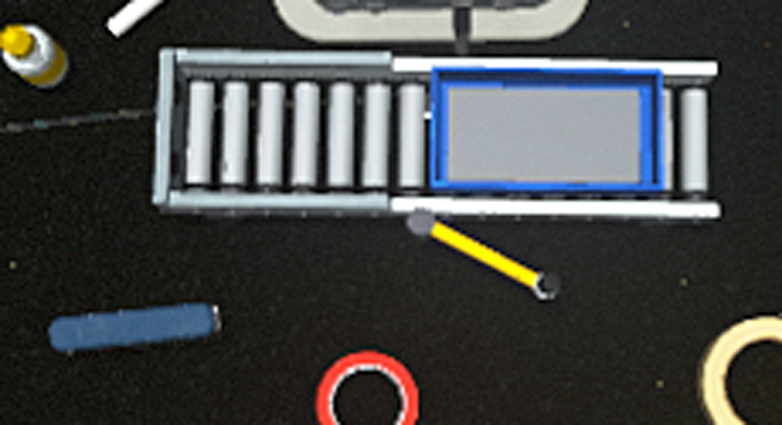

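Run:
```python
from h import *
np.set_printoptions(precision=4,suppress=True)
T=snap('top');S=snap('side')
print('knob',*tri(ray(T,223.3,359.1),ray(S,217.4,283.2)))
print('lcd',*tri(ray(T,100,327),ray(S,195,432)))
print('red',*tri(ray(T,113,327),ray(S,200,416)))
a=cv2.resize(T['img'][70:170,270:385],None,fx=3.4,fy=3.4,interpolation=cv2.INTER_CUBIC)
b=cv2.resize(S['img'][160:280,370:490],None,fx=2.833,fy=2.833,interpolation=cv2.INTER_CUBIC)[:340]
cv2.imwrite('pics/crop2.png',np.hstack([a,b])[:,:,::-1])
for c in(250,327): print('rail row near/far',[atz(T,rw,c,.051)[:2] for rw in (157,201)])
```

```text
knob [ 0.467  -0.1028  0.0983] 0.003069083442419712
lcd [ 0.7894 -0.0268  0.1072] 0.005250365665540805
red [ 0.7586 -0.0265  0.0908] 0.0013889204239529098
rail row near/far [array([0.6529, 0.1808]), array([0.5341, 0.1789])]
rail row near/far [array([ 0.6502, -0.0253]), array([ 0.5316, -0.0238])]
```

View pics/crop2.png

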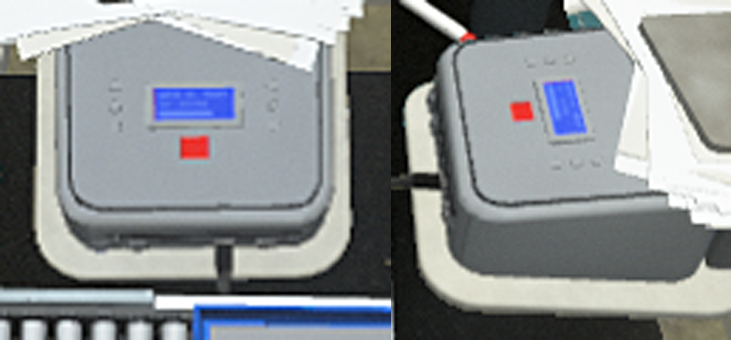

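```bash
python3 -m jog '[{"translation":[-0.7,-0.575,0],"twist":0,"claw":100},{"translation":[-0.7,-0.575,0],"twist":0,"claw":100},{"translation":[-0.7,-0.575,0],"twist":0,"claw":100},{"translation":[-0.7,-0.575,0],"twist":0,"claw":100},{"translation":[-0.7,-0.575,0],"twist":0,"claw":100},{"translation":[-0.7,-0.575,0],"twist":0,"claw":100},{"translation":[-0.7,-0.575,0],"twist":0,"claw":100},{"translation":[-0.7,-0.575,0],"twist":0,"claw":100},{"translation":[-0.7,-0.575,0],"twist":0,"claw":100},{"translation":[-0.7,-0.575,0],"twist":0,"claw":100},{"translation":[-0.7,-0.575,0],"twist":0,"claw":100},{"translation":[-0.7,-0.575,0],"twist":0,"claw":100},{"translation":[-0.7,-0.575,0],"twist":0,"claw":100},{"translation":[0,0,0],"twist":0,"claw":100}]'
python3 -m jog '[{"translation":[0,0,0.2],"twist":1,"claw":100},{"translation":[0,0,0.2],"twist":1,"claw":100},{"translation":[0,0,0.2],"twist":1,"claw":100},{"translation":[0,0,0.2],"twist":1,"claw":100},{"translation":[0,0,0.2],"twist":1,"claw":100},{"translation":[0,0,0.2],"twist":1,"claw":100},{"translation":[0,0,0.2],"twist":1,"claw":100},{"translation":[0,0,0.2],"twist":1,"claw":100},{"translation":[0,0,0.2],"twist":1,"claw":100},{"translation":[0,0,0.2],"twist":1,"claw":100},{"translation":[0,0,0.2],"twist":1,"claw":100},{"translation":[0,0,0.2],"twist":0.4,"claw":100},{"translation":[0,0,0],"twist":0,"claw":100},{"translation":[0,0,0],"twist":0,"claw":100}]'
cat > to.py <<'E'
# usage: to.py x y z yawdeg : how far to the target, in tool axes & units
import sys
from h import *
np.set_printoptions(precision=3,suppress=True)
s=r.get_state(); R=Rot.from_quat(s['eef_rot']); M=R.as_matrix()
yaw=np.degrees(np.arctan2(M[1,1],M[0,1]))
print('t',s['clock'],'pos',s['tool_pos'],'tool-y yaw',yaw,'F',s['contact_force'],'open',s['opening'],'tool x,y',M[:2,0],M[:2,1])
t=np.array([float(a) for a in sys.argv[1:4]])
print('units',R.inv().apply(t-s['tool_pos'])/.04,'twist',((yaw-float(sys.argv[4])+90)%180-90)/6)
E
python3 to.py 0.4425 0.209 0.023 5.3
```

```text
clock: 2.52
tool_pos: [0.4452, 0.203, 0.2386]
eef_rot: [0.148, 0.989, -0.002, 0.002]
contact_force: [-0.8, 0.1, 0.1]
opening: 1.0
clock: 3.68
tool_pos: [0.4405, 0.2112, 0.1425]
eef_rot: [0.672, 0.74, -0.0, -0.0]
contact_force: [-0.1, 0.2, 0.5]
opening: 1.001
t 3.6833 pos [0.44  0.211 0.142] tool-y yaw 5.486572621080952 F [-0.053  0.183  0.515] open 1.0006841542177018 tool x,y [-0.096  0.995] [0.995 0.096]
units [-0.059  0.047  2.987] twist 0.03109543684682592
```

```bash
python3 -m jog '[{"translation":[-0.06,0.05,0.5],"twist":0,"claw":100},{"translation":[0,0,0.5],"twist":0,"claw":100},{"translation":[0,0,0.5],"twist":0,"claw":100},{"translation":[0,0,0.5],"twist":0,"claw":100},{"translation":[0,0,0.5],"twist":0,"claw":100},{"translation":[0,0,0.3],"twist":0,"claw":100},{"translation":[0,0,0.15],"twist":0,"claw":100},{"translation":[0,0,0],"twist":0,"claw":100},{"translation":[0,0,0],"twist":0,"claw":20},{"translation":[0,0,0],"twist":0,"claw":20},{"translation":[0,0,0],"twist":0,"claw":20},{"translation":[0,0,0],"twist":0,"claw":20},{"translation":[0,0,0],"twist":0,"claw":20},{"translation":[0,0,0],"twist":0,"claw":20},{"translation":[0,0,0],"twist":0,"claw":20},{"translation":[0,0,0],"twist":0,"claw":20}]' 25
python3 to.py 0.590 -0.112 0.16 -0.5
```

```text
clock: 5.02
tool_pos: [0.443, 0.2089, 0.0248]
eef_rot: [0.673, 0.739, 0.0, 0.0]
contact_force: [-1.0, 0.3, -0.6]
opening: 0.421
t 5.0167 pos [0.443 0.209 0.025] tool-y yaw 5.344584704110703 F [-0.999  0.29  -0.632] open 0.4209159146397729 tool x,y [-0.093  0.996] [0.996 0.093]
units [-8.33   2.913 -3.38 ] twist 0.9740974506851169
```

```bash
python3 -m jog '[{"translation":[0,0,0],"twist":0,"claw":15},{"translation":[0,0,0],"twist":0,"claw":15},{"translation":[0,0,0],"twist":0,"claw":15},{"translation":[0,0,0],"twist":0,"claw":15},{"translation":[0,0,0],"twist":0,"claw":15},{"translation":[0,0,0],"twist":0,"claw":15}]' 25
python3 to.py 0.590 -0.112 0.16 -0.5
```

```text
clock: 5.52
tool_pos: [0.443, 0.2089, 0.0247]
eef_rot: [0.673, 0.739, 0.0, 0.0]
contact_force: [0.4, -0.1, -0.0]
opening: 0.283
t 5.5167 pos [0.443 0.209 0.025] tool-y yaw 5.340718215318534 F [ 0.443 -0.087 -0.027] open 0.283342149175936 tool x,y [-0.093  0.996] [0.996 0.093]
units [-8.329  2.913 -3.383] twist 0.973453035886422
```

```bash
python3 -m jog '[{"translation":[0,0,-0.2],"twist":0,"claw":15},{"translation":[0,0,-0.4],"twist":0,"claw":15},{"translation":[0,0,-0.6],"twist":0,"claw":15},{"translation":[0,0,-0.6],"twist":0,"claw":15},{"translation":[0,0,-0.6],"twist":0,"claw":15},{"translation":[0,0,-0.6],"twist":0,"claw":15},{"translation":[0,0,-0.3],"twist":0,"claw":15},{"translation":[0,0,-0.1],"twist":0,"claw":15},{"translation":[0,0,0],"twist":0,"claw":15},{"translation":[0,0,0],"twist":0,"claw":15}]'
python3 to.py 0.590 -0.112 0.16 -0.5
```

```text
clock: 6.35
tool_pos: [0.4424, 0.2087, 0.1604]
eef_rot: [0.673, 0.739, -0.0, -0.0]
contact_force: [-0.4, 0.9, -1.9]
opening: 0.288
t 6.35 pos [0.442 0.209 0.16 ] tool-y yaw 5.354971952832783 F [-0.389  0.933 -1.868] open 0.2883030091193943 tool x,y [-0.093  0.996] [0.996 0.093]
units [-8.327  2.927  0.008] twist 0.975828658805464
```

```bash
python3 -m jog '[{"translation":[-0.2,0.07,0],"twist":0,"claw":15},{"translation":[-0.4,0.14,0],"twist":0,"claw":15},{"translation":[-0.5,0.175,0],"twist":0,"claw":15},{"translation":[-0.5,0.175,0],"twist":0,"claw":15},{"translation":[-0.5,0.175,0],"twist":0,"claw":15},{"translation":[-0.5,0.175,0],"twist":0,"claw":15},{"translation":[-0.5,0.175,0],"twist":0,"claw":15},{"translation":[-0.5,0.175,0],"twist":0,"claw":15},{"translation":[-0.5,0.175,0],"twist":0,"claw":15},{"translation":[-0.5,0.175,0],"twist":0,"claw":15},{"translation":[-0.5,0.175,0],"twist":0,"claw":15},{"translation":[-0.5,0.175,0],"twist":0,"claw":15},{"translation":[-0.5,0.175,0],"twist":0,"claw":15},{"translation":[-0.5,0.175,0],"twist":0,"claw":15},{"translation":[-0.5,0.175,0],"twist":0,"claw":15},{"translation":[-0.5,0.175,0],"twist":0,"claw":15},{"translation":[-0.45,0.16,0],"twist":0,"claw":15},{"translation":[-0.28,0.1,0],"twist":0.97,"claw":15},{"translation":[0,0,0],"twist":0,"claw":15},{"translation":[0,0,0],"twist":0,"claw":15}]'
python3 to.py 0.590 -0.112 0.12 -0.5
python3 - <<'E'
from h import *
T=snap('top');S=snap('side')
a=cv2.resize(T['img'][140:240,280:430],None,fx=2.6,fy=2.6,interpolation=cv2.INTER_CUBIC)
b=cv2.resize(S['img'][110:310,270:420],None,fx=2.6,fy=2.6,interpolation=cv2.INTER_CUBIC)
a=np.vstack([a,np.zeros_like(a)]);cv2.imwrite('pics/c3.png',np.hstack([a,b])[:,:,::-1])
for k in('stapler_mid','tote'): 
  print(k,[(n,r.spot_point(k,n)[:1]) for n in('top','side')])
  try: print(tri(*[ray(s,*r.spot_point(k,n)[0]['location']) for n,s in(('top',T),('side',S))]))
  except Exception as e: print(e)
E
```

```text
clock: 8.02
tool_pos: [0.5891, -0.1129, 0.1593]
eef_rot: [0.71, 0.704, -0.001, -0.001]
contact_force: [0.8, 0.9, -2.1]
opening: 0.286
t 8.0167 pos [ 0.589 -0.113  0.159] tool-y yaw -0.44950222617785424 F [ 0.78   0.941 -2.089] open 0.2858053429160023 tool x,y [0.008 1.   ] [ 1.    -0.008]
units [0.022 0.025 0.983] twist 0.008416295637024026
stapler_mid [('top', [{'location': [178.8, 359.4], 'confidence': 0.72}]), ('side', [{'location': [200.1, 340.9], 'confidence': 0.62}])]
(array([ 0.57831355, -0.10031836,  0.14933263]), np.float64(0.014815612488634382))
tote [('top', [{'location': [183.0, 358.8], 'confidence': 0.78}]), ('side', [{'location': [239.6, 340.4], 'confidence': 0.89}])]
(array([ 0.58522944, -0.10910488,  0.03902001]), np.float64(0.008865935154103272))
```

View pics/c3.png

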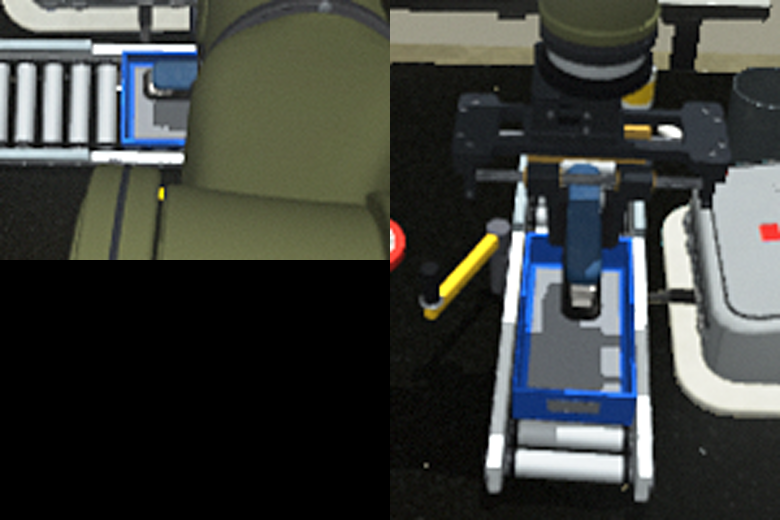

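```bash
python3 -m jog '[{"translation":[0.02,0.02,0.2],"twist":0,"claw":15},{"translation":[0,0,0.3],"twist":0,"claw":15},{"translation":[0,0,0.3],"twist":0,"claw":15},{"translation":[0,0,0.3],"twist":0,"claw":15},{"translation":[0,0,0.3],"twist":0,"claw":15},{"translation":[0,0,0.2],"twist":0,"claw":15},{"translation":[0,0,0.2],"twist":0,"claw":15},{"translation":[0,0,0.1],"twist":0,"claw":15},{"translation":[0,0,0.1],"twist":0,"claw":15},{"translation":[0,0,0.05],"twist":0,"claw":15},{"translation":[0,0,0],"twist":0,"claw":15},{"translation":[0,0,0],"twist":0,"claw":15}]'
python3 to.py 0.590 -0.112 0.0737 -0.5
```

```text
clock: 9.52
tool_pos: [0.5913, -0.1113, 0.079]
eef_rot: [0.71, 0.704, 0.0, 0.0]
contact_force: [-0.3, -0.9, -2.1]
opening: 0.284
t 9.5167 pos [ 0.591 -0.111  0.079] tool-y yaw -0.479438407407025 F [-0.304 -0.886 -2.138] open 0.2839264707155248 tool x,y [0.008 1.   ] [ 1.    -0.008]
units [-0.018 -0.033  0.133] twist 0.0034269320988281984
```

```bash
python3 -m jog '[{"translation":[0,0,0.04],"twist":0,"claw":15},{"translation":[0,0,0.04],"twist":0,"claw":15},{"translation":[0,0,0.03],"twist":0,"claw":15},{"translation":[0,0,0],"twist":0,"claw":15},{"translation":[0,0,0],"twist":0,"claw":15},{"translation":[0,0,0],"twist":0,"claw":15}]'
python3 to.py 0.590 -0.112 0.0737 -0.5
```

```text
clock: 10.02
tool_pos: [0.5911, -0.1112, 0.0743]
eef_rot: [0.71, 0.704, 0.0, 0.0]
contact_force: [-0.4, -0.6, -2.2]
opening: 0.283
t 10.0167 pos [ 0.591 -0.111  0.074] tool-y yaw -0.48070989056187247 F [-0.43  -0.577 -2.241] open 0.28318767723062305 tool x,y [0.008 1.   ] [ 1.    -0.008]
units [-0.02  -0.027  0.016] twist 0.003215018239688542
```

Nearly down; another couple of millimetres, then release to ~45 mm opening.

```bash
python3 -m jog '[{"translation":[0,0,0.03],"twist":0,"claw":15},{"translation":[0,0,0.03],"twist":0,"claw":15},{"translation":[0,0,0],"twist":0,"claw":15},{"translation":[0,0,0],"twist":0,"claw":15}]'
python3 to.py 0.590 -0.112 0.0737 -0.5
```

```text
clock: 10.35
tool_pos: [0.5916, -0.1113, 0.0735]
eef_rot: [0.71, 0.704, 0.0, 0.001]
contact_force: [-1.5, 0.3, 8.9]
opening: 0.285
t 10.35 pos [ 0.592 -0.111  0.074] tool-y yaw -0.47987561492226405 F [-1.471  0.348  8.902] open 0.2846307140649742 tool x,y [0.008 1.   ] [ 1.    -0.008]
units [-0.018 -0.039 -0.004] twist 0.0033540641796226587
```

```bash
python3 -m jog '[{"translation":[0,0,0],"twist":0,"claw":42},{"translation":[0,0,0],"twist":0,"claw":42},{"translation":[0,0,0],"twist":0,"claw":42},{"translation":[0,0,0],"twist":0,"claw":42},{"translation":[0,0,0],"twist":0,"claw":42},{"translation":[0,0,-0.1],"twist":0,"claw":42},{"translation":[0,0,-0.2],"twist":0,"claw":42},{"translation":[0,0,-0.4],"twist":0,"claw":42},{"translation":[0,0,-0.5],"twist":0,"claw":42},{"translation":[0,0,-0.6],"twist":0,"claw":42},{"translation":[0,0,-0.6],"twist":0,"claw":42},{"translation":[0,0,0],"twist":0,"claw":42}]'
python3 to.py 0.589 -0.235 0.16 -90.5
python3 - <<'E'
from h import *
S=snap('side')
cv2.imwrite('pics/c4.png',cv2.resize(S['img'][110:310,240:440],None,fx=2.6,fy=2.6,interpolation=cv2.INTER_CUBIC)[:,:,::-1])
for k,z in(('stapler_mid',.0735),('tote',.045)):
  for d in r.spot_point(k,'side')[:1]: print(k,d,atz(S,*d['location'],z))
E
```

```text
clock: 11.35
tool_pos: [0.5941, -0.1119, 0.1731]
eef_rot: [0.71, 0.704, 0.003, 0.004]
contact_force: [0.4, -0.3, 1.1]
opening: 0.421
t 11.35 pos [ 0.594 -0.112  0.173] tool-y yaw -0.5016806503713034 F [ 0.446 -0.255  1.083] open 0.4208353075446191 tool x,y [0.009 1.   ] [ 1.    -0.009]
units [-3.077 -0.103  0.33 ] twist 14.999719891604784
stapler_mid {'location': [228.3, 340.6], 'confidence': 0.88} [ 0.58845807 -0.10574885  0.0735    ]
tote {'location': [243.7, 341.8], 'confidence': 0.75} [ 0.59237134 -0.12460128  0.045     ]
```

View pics/c4.png

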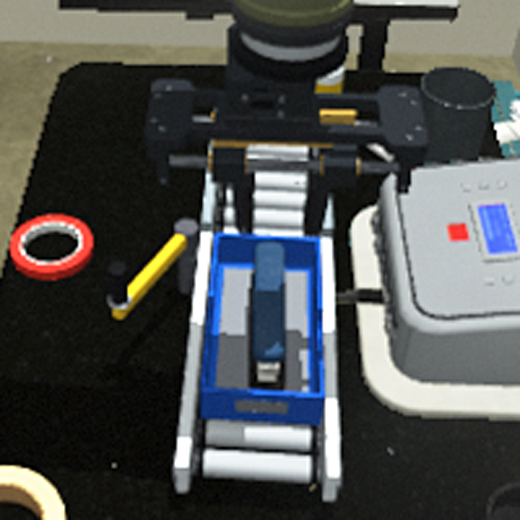

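```bash
python3 -m jog '[{"translation":[-0.3,0,0],"twist":0,"claw":0},{"translation":[-0.5,0,0],"twist":0,"claw":0},{"translation":[-0.5,0,0],"twist":0,"claw":0},{"translation":[-0.5,0,0],"twist":0,"claw":0},{"translation":[-0.5,0,0],"twist":0,"claw":0},{"translation":[-0.5,0,0],"twist":0,"claw":0},{"translation":[-0.5,0,0],"twist":0,"claw":0},{"translation":[-0.2,0,0],"twist":0,"claw":0},{"translation":[0,-0.1,0],"twist":0,"claw":0},{"translation":[0,0,0.4],"twist":0,"claw":0},{"translation":[0,0,0.5],"twist":0,"claw":0},{"translation":[0,0,0.5],"twist":0,"claw":0},{"translation":[0,0,0.5],"twist":0,"claw":0},{"translation":[0,0,0.4],"twist":0,"claw":0},{"translation":[0,0,0.3],"twist":0,"claw":0},{"translation":[0,0,0],"twist":0,"claw":0},{"translation":[0,0,0],"twist":0,"claw":0}]'
python3 to.py 0.5905 -0.014 0.066 -0.5
```

```text
clock: 12.92
tool_pos: [0.5855, -0.2501, 0.0634]
eef_rot: [0.71, 0.704, -0.0, -0.001]
contact_force: [-0.5, 0.2, -0.7]
opening: 0.001
t 12.9167 pos [ 0.586 -0.25   0.063] tool-y yaw -0.42717203799850073 F [-0.5    0.169 -0.655] open 0.0014171694070880944 tool x,y [0.007 1.   ] [ 1.    -0.007]
units [ 5.904  0.08  -0.058] twist 0.012137993666916222
```

```bash
python3 -m jog '[{"translation":[0.15,0.04,0],"twist":0,"claw":0},{"translation":[0.15,0.04,0],"twist":0,"claw":0},{"translation":[0.15,0,0],"twist":0,"claw":0},{"translation":[0.15,0,0],"twist":0,"claw":0},{"translation":[0.1,0,0],"twist":0,"claw":0},{"translation":[0.1,0,0],"twist":0,"claw":0},{"translation":[0.1,0,0],"twist":0,"claw":0},{"translation":[0.1,0,0],"twist":0,"claw":0},{"translation":[0.1,0,0],"twist":0,"claw":0},{"translation":[0.1,0,0],"twist":0,"claw":0},{"translation":[0.12,0,0],"twist":0,"claw":0},{"translation":[0.14,0,0],"twist":0,"claw":0},{"translation":[0.16,0,0],"twist":0,"claw":0},{"translation":[0.16,0,0],"twist":0,"claw":0},{"translation":[0.16,0,0],"twist":0,"claw":0},{"translation":[0.16,0,0],"twist":0,"claw":0},{"translation":[0.16,0,0],"twist":0,"claw":0},{"translation":[0.16,0,0],"twist":0,"claw":0},{"translation":[0.16,0,0],"twist":0,"claw":0},{"translation":[0.16,0,0],"twist":0,"claw":0}]'
python3 -m jog '[{"translation":[0.16,0,0],"twist":0,"claw":0},{"translation":[0.16,0,0],"twist":0,"claw":0},{"translation":[0.16,0,0],"twist":0,"claw":0},{"translation":[0.16,0,0],"twist":0,"claw":0},{"translation":[0.16,0,0],"twist":0,"claw":0},{"translation":[0.16,0,0],"twist":0,"claw":0},{"translation":[0.16,0,0],"twist":0,"claw":0},{"translation":[0.16,0,0],"twist":0,"claw":0},{"translation":[0.16,0,0],"twist":0,"claw":0},{"translation":[0.16,0,0],"twist":0,"claw":0},{"translation":[0.15,0,0],"twist":0,"claw":0},{"translation":[0.12,0,0],"twist":0,"claw":0},{"translation":[0.1,0,0],"twist":0,"claw":0},{"translation":[0.1,0,0],"twist":0,"claw":0},{"translation":[0.1,0,0],"twist":0,"claw":0},{"translation":[0.1,0,0],"twist":0,"claw":0},{"translation":[0.1,0,0],"twist":0,"claw":0},{"translation":[0.1,0,0],"twist":0,"claw":0},{"translation":[0.1,0,0],"twist":0,"claw":0}]'
python3 to.py 0.5905 -0.014 0.066 -0.5
python3 - <<'E'
from h import *
S=snap('side')
cv2.imwrite('pics/c5.png',cv2.resize(S['img'][110:310,240:440],None,fx=2.6,fy=2.6,interpolation=cv2.INTER_CUBIC)[:,:,::-1])
for k,z in(('stapler_mid',.0735),('tote',.045)):
  for d in r.spot_point(k,'side')[:1]: print(k,d,atz(S,*d['location'],z))
E
```

```text
clock: 14.58
tool_pos: [0.59, -0.1409, 0.0639]
eef_rot: [0.71, 0.704, 0.0, -0.0]
contact_force: [0.0, 0.0, -0.2]
opening: 0.003
clock: 16.17
tool_pos: [0.5908, -0.0384, 0.0639]
eef_rot: [0.71, 0.704, 0.0, -0.0]
contact_force: [0.1, -0.4, 0.2]
opening: 0.001
t 16.1667 pos [ 0.591 -0.038  0.064] tool-y yaw -0.4832577097541773 F [ 0.146 -0.409  0.198] open 0.0009845731042686216 tool x,y [0.008 1.   ] [ 1.    -0.008]
units [ 0.611 -0.013 -0.053] twist 0.0027903817076359396
tote {'location': [191.2, 343.1], 'confidence': 0.87} [0.59598819 0.04716972 0.045     ]
```

View pics/c5.png

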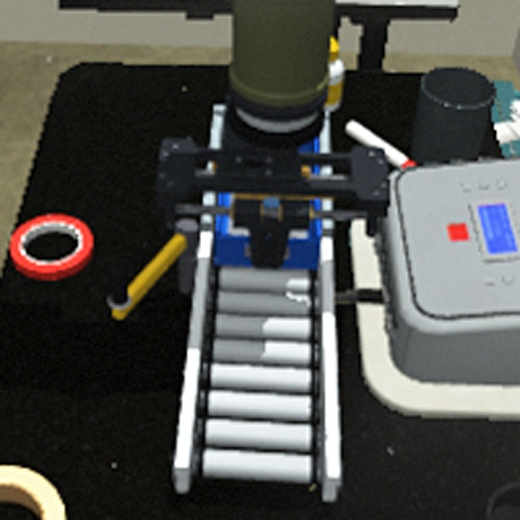

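Tote is at about conveyor x +80 mm; continue slowly to the stop.

```bash
python3 -m jog '[{"translation":[0.08,0,0],"twist":0,"claw":0},{"translation":[0.08,0,0],"twist":0,"claw":0},{"translation":[0.08,0,0],"twist":0,"claw":0},{"translation":[0.08,0,0],"twist":0,"claw":0},{"translation":[0.08,0,0],"twist":0,"claw":0},{"translation":[0.08,0,0],"twist":0,"claw":0},{"translation":[0.06,0,0],"twist":0,"claw":0},{"translation":[0.05,0,0],"twist":0,"claw":0},{"translation":[0.03,0,0],"twist":0,"claw":0},{"translation":[0,0,0],"twist":0,"claw":0},{"translation":[0,0,0],"twist":0,"claw":0},{"translation":[0,0,0],"twist":0,"claw":0}]'
python3 to.py 0.5905 -0.014 0.066 -0.5
```

```text
clock: 17.32
tool_pos: [0.5909, -0.014, 0.0639]
eef_rot: [0.71, 0.704, -0.0, -0.0]
contact_force: [0.0, 0.2, 0.2]
opening: 0.005
t 17.3167 pos [ 0.591 -0.014  0.064] tool-y yaw -0.48480429216388526 F [0.038 0.227 0.153] open 0.004822725133742642 tool x,y [0.008 1.   ] [ 1.    -0.008]
units [ 0.    -0.011 -0.053] twist 0.002532617972685595
```

```bash
python3 -m jog '[{"translation":[0.04,0,0],"twist":0,"claw":0},{"translation":[0.04,0,0],"twist":0,"claw":0},{"translation":[0.02,0,0],"twist":0,"claw":0},{"translation":[0,0,0],"twist":0,"claw":0},{"translation":[0,0,0],"twist":0,"claw":0},{"translation":[0,0,0],"twist":0,"claw":0}]'
python3 to.py 0.5905 -0.014 0.066 -0.5
python3 -m jog '[{"translation":[0.04,0,0],"twist":0,"claw":0},{"translation":[0.04,0,0],"twist":0,"claw":0},{"translation":[0,0,0],"twist":0,"claw":0},{"translation":[0,0,0],"twist":0,"claw":0},{"translation":[0,0,0],"twist":0,"claw":0}]'
python3 to.py 0.5905 -0.014 0.066 -0.5
python3 - <<'E'
from h import *
S=snap('side')
for k,z in(('stapler_mid',.0735),('tote',.045)):
  for d in r.spot_point(k,'side')[:1]: print(k,d,atz(S,*d['location'],z))
E
```

```text
clock: 17.82
tool_pos: [0.591, -0.0125, 0.0639]
eef_rot: [0.711, 0.703, -0.001, 0.001]
contact_force: [-0.8, -5.2, 0.5]
opening: 0.009
t 17.8167 pos [ 0.591 -0.012  0.064] tool-y yaw -0.6019500777206725 F [-0.825 -5.235  0.521] open 0.008962886630876965 tool x,y [0.011 1.   ] [ 1.    -0.011]
units [-0.038 -0.011 -0.051] twist -0.016991679620112166
clock: 18.23
tool_pos: [0.5907, -0.0123, 0.064]
eef_rot: [0.712, 0.703, -0.002, 0.002]
contact_force: [-0.6, -10.7, -0.2]
opening: 0.011
t 18.2333 pos [ 0.591 -0.012  0.064] tool-y yaw -0.7395870173347182 F [ -0.575 -10.704  -0.244] open 0.011258165274606354 tool x,y [0.013 1.   ] [ 1.    -0.013]
units [-0.042 -0.004 -0.05 ] twist -0.03993116955578557
tote {'location': [151.4, 364.6], 'confidence': 0.38} [0.65830531 0.22178433 0.045     ]
```

```bash
python3 -m jog '[{"translation":[-0.04,0,0],"twist":0,"claw":0},{"translation":[-0.04,0,0],"twist":0,"claw":0},{"translation":[-0.04,0,0],"twist":0,"claw":0},{"translation":[-0.04,0,0],"twist":0,"claw":0},{"translation":[-0.1,0,0],"twist":0,"claw":0},{"translation":[-0.2,0,0],"twist":0,"claw":0},{"translation":[-0.3,0,0],"twist":0,"claw":0},{"translation":[-0.3,0,0],"twist":0,"claw":0},{"translation":[-0.3,0,0],"twist":0,"claw":0},{"translation":[0,0,-0.4],"twist":0,"claw":50},{"translation":[0,0,-0.6],"twist":0,"claw":50},{"translation":[0,0,-0.6],"twist":0,"claw":50},{"translation":[0,0,-0.6],"twist":0,"claw":50},{"translation":[0,0,-0.6],"twist":0,"claw":50},{"translation":[0,0,0],"twist":0,"claw":50},{"translation":[0,0,0],"twist":0,"claw":50}]'
python3 to.py 0.469 -0.108 0.187 -0.5
python3 - <<'E'
from h import *
T=snap('top');S=snap('side')
print('knobtop',atz(T,223.2,360.9,.118))
for n,s in(('top',T),('side',S)):
  for d in r.spot_point('gate_knob',n)[:1]: print(n,d,atz(s,*d['location'],.1))
cv2.imwrite('pics/c6.png',cv2.resize(S['img'][110:310,240:440],None,fx=2.6,fy=2.6,interpolation=cv2.INTER_CUBIC)[:,:,::-1])
E
```

```text
clock: 19.72
tool_pos: [0.5914, -0.0627, 0.1772]
eef_rot: [0.711, 0.704, 0.001, 0.001]
contact_force: [0.3, 0.5, -0.7]
opening: 0.495
t 19.7167 pos [ 0.591 -0.063  0.177] tool-y yaw -0.5624157547281565 F [ 0.336  0.536 -0.733] open 0.49522913643051647 tool x,y [0.01 1.  ] [ 1.   -0.01]
units [-1.163 -3.048 -0.254] twist -0.010402625788024977
knobtop [ 0.46724623 -0.10505141  0.118     ]
side {'location': [216.1, 281.4], 'confidence': 0.78} [ 0.46151281 -0.10121208  0.1       ]
```

View pics/c6.png

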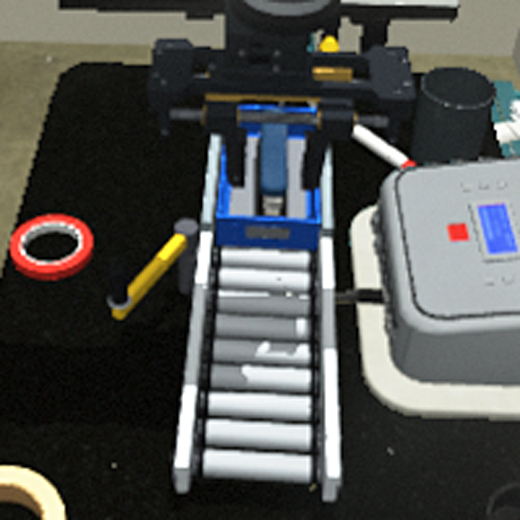

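```bash
python3 -m jog '[{"translation":[-0.1,-0.29,0],"twist":0,"claw":50},{"translation":[-0.2,-0.56,0],"twist":0,"claw":50},{"translation":[-0.2,-0.56,0],"twist":0,"claw":50},{"translation":[-0.2,-0.56,0],"twist":0,"claw":50},{"translation":[-0.2,-0.56,0],"twist":0,"claw":50},{"translation":[-0.19,-0.56,0],"twist":0,"claw":50},{"translation":[0,0,0],"twist":0,"claw":50},{"translation":[0,0,0],"twist":0,"claw":50}]'
python3 to.py 0.467 -0.1055 0.088 -0.5
python3 - <<'E'
from h import *
S=snap('side'); print('tote rear rim',atz(S,193.8,343,.081))
E
```

```text
clock: 20.58
tool_pos: [0.4652, -0.1043, 0.1753]
eef_rot: [0.711, 0.704, -0.001, -0.001]
contact_force: [0.4, 0.9, -0.1]
opening: 0.498
t 20.5833 pos [ 0.465 -0.104  0.175] tool-y yaw -0.5647059272471382 F [ 0.376  0.945 -0.059] open 0.49814397331396815 tool x,y [0.01 1.  ] [ 1.   -0.01]
units [-0.03   0.05   2.182] twist -0.010784321207855404
tote rear rim [ 0.59371672 -0.00263917  0.081     ]
```

Tote home (rear at y ≈ -3 mm). Descend over the knob and pinch lightly.

```bash
python3 -m jog '[{"translation":[-0.03,0.05,0.2],"twist":0,"claw":50},{"translation":[0,0,0.4],"twist":0,"claw":50},{"translation":[0,0,0.4],"twist":0,"claw":50},{"translation":[0,0,0.4],"twist":0,"claw":50},{"translation":[0,0,0.4],"twist":0,"claw":50},{"translation":[0,0,0.25],"twist":0,"claw":50},{"translation":[0,0,0.08],"twist":0,"claw":50},{"translation":[0,0,0],"twist":0,"claw":50},{"translation":[0,0,0],"twist":0,"claw":50}]' 5
python3 to.py 0.467 -0.1055 0.088 -0.5
python3 -m jog '[{"translation":[0,0,0],"twist":0,"claw":5},{"translation":[0,0,0],"twist":0,"claw":5},{"translation":[0,0,0],"twist":0,"claw":5},{"translation":[0,0,0],"twist":0,"claw":5},{"translation":[0,0,0],"twist":0,"claw":5},{"translation":[0,0,0],"twist":0,"claw":5},{"translation":[0,0,0],"twist":0,"claw":5},{"translation":[0,0,0],"twist":0,"claw":5},{"translation":[0,0,0],"twist":0,"claw":5},{"translation":[0,0,0],"twist":0,"claw":5}]' 5
python3 to.py 0.467 -0.1055 0.088 -0.5
python3 - <<'E'
from h import *
S=snap('side')
cv2.imwrite('pics/c7.png',cv2.resize(S['img'][130:250,230:380],None,fx=4,fy=4,interpolation=cv2.INTER_CUBIC)[:,:,::-1])
E
```

```text
clock: 21.38
tool_pos: [0.4692, -0.1049, 0.0907]
eef_rot: [0.71, 0.704, 0.0, 0.0]
contact_force: [-0.6, -1.6, 0.5]
opening: 0.502
t 21.3833 pos [ 0.469 -0.105  0.091] tool-y yaw -0.46337394143026167 F [-0.611 -1.609  0.526] open 0.5017335355456434 tool x,y [0.008 1.   ] [ 1.    -0.008]
units [-0.015 -0.054  0.068] twist 0.006104343094956259
clock: 22.22
tool_pos: [0.4689, -0.1051, 0.0909]
eef_rot: [0.71, 0.704, 0.0, 0.0]
contact_force: [-0.5, 0.3, 5.7]
opening: 0.162
t 22.2167 pos [ 0.469 -0.105  0.091] tool-y yaw -0.48544273167345975 F [-0.501  0.289  5.671] open 0.16244863745110905 tool x,y [0.008 1.   ] [ 1.    -0.008]
units [-0.011 -0.047  0.073] twist 0.0024262113877568936
```

View pics/c7.png

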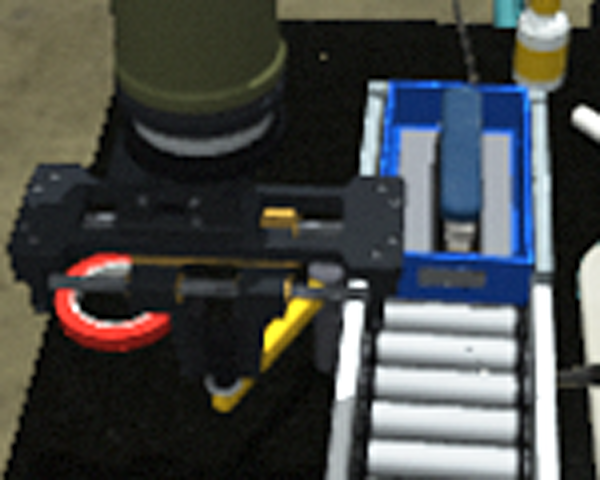

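```bash
python3 -m jog '[{"translation":[0,0,-0.04],"twist":0,"claw":5},{"translation":[-0.08,0.2,0],"twist":0,"claw":5},{"translation":[-0.08,0.22,0],"twist":0,"claw":5},{"translation":[-0.07,0.22,0],"twist":0,"claw":5},{"translation":[-0.06,0.23,0],"twist":0,"claw":5},{"translation":[-0.02,0.23,0],"twist":0,"claw":5},{"translation":[0,0.23,0],"twist":0,"claw":5},{"translation":[0.01,0.23,0],"twist":0,"claw":5},{"translation":[0.03,0.23,0],"twist":0,"claw":5},{"translation":[0.06,0.22,0],"twist":0,"claw":5},{"translation":[0.08,0.21,0],"twist":0,"claw":5},{"translation":[0.09,0.21,0],"twist":0,"claw":5},{"translation":[0.1,0.21,0],"twist":0,"claw":5},{"translation":[0,0,0],"twist":0,"claw":5}]'
python3 to.py 0.5746 -0.105 0.093 -0.5
```

```text
clock: 23.43
tool_pos: [0.5769, -0.1018, 0.0922]
eef_rot: [0.709, 0.705, 0.001, 0.001]
contact_force: [1.0, -0.3, -0.8]
opening: 0.167
t 23.4333 pos [ 0.577 -0.102  0.092] tool-y yaw -0.3508130228825091 F [ 0.989 -0.33  -0.823] open 0.16737910686953966 tool x,y [0.006 1.   ] [ 1.    -0.006]
units [-0.081 -0.056 -0.02 ] twist 0.024864496186249124
```

```bash
python3 -m jog '[{"translation":[0.13,0.18,0],"twist":0,"claw":5},{"translation":[0.15,0.17,0],"twist":0,"claw":5},{"translation":[0.16,0.16,0],"twist":0,"claw":5},{"translation":[0.17,0.15,0],"twist":0,"claw":5},{"translation":[0.19,0.12,0],"twist":0,"claw":5},{"translation":[0.2,0.11,0],"twist":0,"claw":5},{"translation":[0.2,0.1,0],"twist":0,"claw":5},{"translation":[0.21,0.09,0],"twist":0,"claw":5},{"translation":[0.2,0.06,0],"twist":0,"claw":5},{"translation":[0.2,0.04,0],"twist":0,"claw":5},{"translation":[0.18,0.02,0],"twist":0,"claw":5},{"translation":[0.15,0.01,0],"twist":0,"claw":5},{"translation":[0.08,0,0],"twist":0,"claw":5},{"translation":[0,0,0],"twist":0,"claw":5},{"translation":[0,0,0],"twist":0,"claw":5}]'
python3 to.py 0.6255 -0.014 0.093 -0.5
python3 - <<'E'
from h import *
S=snap('side')
cv2.imwrite('pics/c8.png',cv2.resize(S['img'][110:230,280:430],None,fx=4,fy=4,interpolation=cv2.INTER_CUBIC)[:,:,::-1])
E
```

```text
clock: 24.68
tool_pos: [0.6235, -0.0153, 0.0923]
eef_rot: [0.71, 0.704, 0.0, 0.0]
contact_force: [-0.5, -1.1, -0.7]
opening: 0.165
t 24.6833 pos [ 0.623 -0.015  0.092] tool-y yaw -0.5109795542082614 F [-0.451 -1.072 -0.651] open 0.16546779555302615 tool x,y [0.009 1.   ] [ 1.    -0.009]
units [ 0.033  0.05  -0.017] twist -0.0018299257013770405
```

View pics/c8.png

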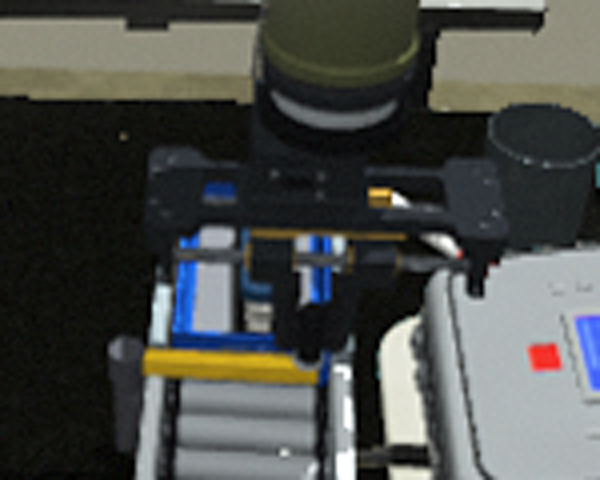

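```bash
python3 -m jog '[{"translation":[0.06,0,0],"twist":0,"claw":5},{"translation":[0.06,0,0],"twist":0,"claw":5},{"translation":[0,0,0],"twist":0,"claw":5},{"translation":[0,0,0],"twist":0,"claw":5},{"translation":[0,0,0],"twist":0,"claw":5}]'
python3 to.py 0.6255 -0.014 0.093 -0.5
```

```text
clock: 25.15
tool_pos: [0.6235, -0.0135, 0.0924]
eef_rot: [0.711, 0.703, -0.001, 0.001]
contact_force: [0.0, -5.6, 0.0]
opening: 0.169
t 25.15 pos [ 0.624 -0.013  0.092] tool-y yaw -0.6256923280591685 F [ 0.036 -5.586  0.033] open 0.1690927124746378 tool x,y [0.011 1.   ] [ 1.    -0.011]
units [-0.013  0.05  -0.015] twist -0.020948721343195587
```

```bash
python3 -m jog '[{"translation":[0,0,0],"twist":0,"claw":45},{"translation":[0,0,0],"twist":0,"claw":45},{"translation":[0,0,0],"twist":0,"claw":45},{"translation":[0,0,0],"twist":0,"claw":45},{"translation":[0,0,0],"twist":0,"claw":45},{"translation":[0,0,-0.3],"twist":0,"claw":45},{"translation":[0,0,-0.5],"twist":0,"claw":45},{"translation":[0,0,-0.6],"twist":0,"claw":45},{"translation":[0,0,-0.6],"twist":0,"claw":45},{"translation":[0,0,-0.6],"twist":0,"claw":45},{"translation":[0,0,-0.6],"twist":0,"claw":45},{"translation":[0,0,0],"twist":0,"claw":45}]'
python3 -m jog '[{"translation":[-0.5,0,0],"twist":0,"claw":45},{"translation":[-0.7,0,0],"twist":0,"claw":45},{"translation":[-0.7,0,0],"twist":0,"claw":45},{"translation":[-0.7,0,0],"twist":0,"claw":45},{"translation":[-0.7,0,0],"twist":0,"claw":45},{"translation":[-0.7,0,0],"twist":0,"claw":45},{"translation":[-0.7,0,0],"twist":0,"claw":45},{"translation":[-0.5,0,0],"twist":0,"claw":45},{"translation":[0,0,0],"twist":0,"claw":45},{"translation":[0,0,0],"twist":0,"claw":45},{"translation":[0,0,0],"twist":0,"claw":45}]'
python3 - <<'E'
from h import *
T=snap('top');S=snap('side')
a=cv2.resize(T['img'][140:265,225:375],None,fx=2.6,fy=2.6,interpolation=cv2.INTER_CUBIC)
b=cv2.resize(S['img'][115:240,280:430],None,fx=2.6,fy=2.6,interpolation=cv2.INTER_CUBIC)
cv2.imwrite('pics/c9.png',np.hstack([a,b])[:,:,::-1])
for k in('stapler_mid','tote','gate_hinge','gate_knob','masking_tape','red_tape','ink_bottle'):
  L=[ray(s,*r.spot_point(k,n)[0]['location']) for n,s in(('top',T),('side',S)) if r.spot_point(k,n)]
  print(k,*(tri(*L) if len(L)==2 else ['seen',len(L)]))
print(r.get_state()['contact_force'],r.get_state()['clock'])
E
```

```text
clock: 26.15
tool_pos: [0.6266, -0.0104, 0.2263]
eef_rot: [0.71, 0.704, 0.004, 0.003]
contact_force: [1.1, -0.3, 0.2]
opening: 0.451
clock: 27.07
tool_pos: [0.6219, -0.2165, 0.2202]
eef_rot: [0.71, 0.705, 0.001, -0.001]
contact_force: [0.6, 0.7, 0.3]
opening: 0.449
stapler_mid [0.49168256 0.03346556 0.06509558] 0.22305487802217497
tote [0.59571062 0.08384692 0.03899962] 0.0037715813151279866
gate_hinge [ 0.52062068 -0.0143338   0.0781308 ] 0.002539308587676217
gate_knob [ 0.62136724 -0.01370965  0.10496274] 0.0007787171003794974
masking_tape seen 1
red_tape [ 0.37989234  0.02207229 -0.00582766] 0.009891523811343143
ink_bottle seen 1
[0.43022272 0.50006969 0.03708729] 28.4667
```

View pics/c9.png

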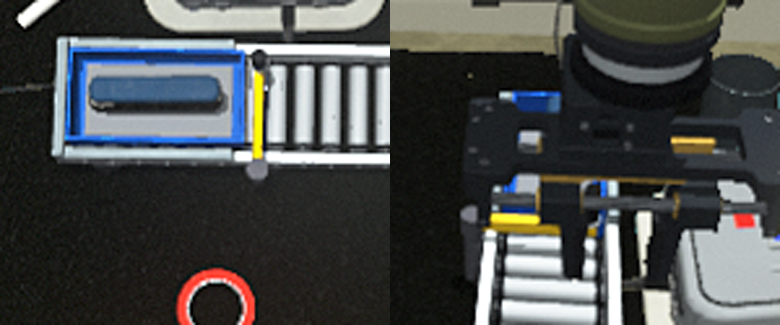

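```bash
python3 -c "
from plant import r
print(r.finish_job())"
```

```text
the job is handed in; nothing more can be done
None
```

I did the whole job and handed it in at about 28 s on the robot's clock. No verdict came back, so what follows rests on my own checks.

**What I did:**
- **Stapler:** I set it down upright and lengthwise in the tote. I let go only after feeling contact with the tote's floor.
- **Tote:** I pushed it slowly from behind until it met the end stop with about 10 N.
- **Gate:** I pinched the knob and swung the bar shut until it met its stop with about 5.6 N. I then let go and moved the arm clear.

**Last checks:**
- **Tote position:** the cameras put it at about x = +108 mm in the conveyor frame. The gap between its rear wall and the middle of the gate bar measured about 14 mm, which is what a tote fully home should show.
- **Gate angle:** hinge and knob are in line across the track to within about 0.01 rad.
- **Stapler:** the top picture shows it lying along the tote, near its middle.

**Checks that failed or were partial:**
- **Stapler position:** the final network fix disagreed between the two cameras by 0.22 m, because the arm hid the stapler from the side camera. I relied on the picture instead.
- **Masking tape and ink bottle:** in the last look each was found by only one camera, so I did not re-measure them. The arm never worked close to either.
- **Red tape roll:** it measured within about 7 mm of its first position, which is within the measurement error.

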